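# Move an order carrier over the stops into the next rail's parking notch

### The arm

A 6-joint arm with a two-finger parallel gripper is mounted at the origin on the work surface. World frame = base frame: x ahead of the robot, y to its left, z up, the work surface at z = 0. Lengths are in m, angles in rad, forces in N, time in s.
With the tool pointing down it reaches from about 0.325 to 0.9 m from the base axis. Payload 6.1 kg.
Tool frame: the origin (TCP) lies at the very end of the fingers, on their centre line; the grasp point (between the pads) lies 19 mm behind it; z points along the fingers, y is the direction in which the jaws open and shut (so a half turn about z gives the same grasp; the last joint's range is limited). The gripper opens to 87 mm and grips with 3 to 60 N. Pads are 19 mm wide; open, the fingers measure 117 mm over their backs; the gripper's body (75 mm by 190 mm) begins 51 mm behind the grasp point.
Start: joints at [1.112, 0.22, 1.526, -0, 1.395, -0.126], TCP at [0.204, 0.591, 0.223] pointing down, gripper open.
Joint ranges: [-2.98, 2.98], [-0.91, 2.08], [0.09, 2.57], [-1.24, 4.39], [0.2, 2.65], [-2.68, 2.68]. Speed limits (rad/s): [2.57, 2.57, 3.01, 3.14, 3.14, 3.14].

### API

Orientations are given as a unit quaternion [w, x, y, z].
In Python, from rig import manip gives the robot as it stands. The module is installed in compiled form; this text tells all that it offers.
- The arm moves only by the tool arm_command, never from a script. Its argument "commands" is a list of rows, each an object with "dp": the shift along the world's x, y, z in cm, a list of three; "turn": the turn, a rotation vector about the world's x, y, z in rad, a list of three; "jaw": the closure, from 0 (fully open) to 1 (shut). In form: [{"dp": [x, y, z], "turn": [rx, ry, rz], "jaw": jaw}, ...]. A call has exactly 5 rows; each row shifts and turns the commanded pose from where the row before left it; what a row does not reach is not made up. A row lasts 1/12 s, in which the tool goes at most 41.7 mm and 7.16 degrees, less where a joint would pass 70% of its speed; a pose out of reach is approached as far as the arm can. A call with a gripper value outside its range is refused whole. The fingers move at their own pace and stop on an object; the grip force is fixed at half the most. Time passes only in rows, so rows that do not move let the fingers close, or fill a call up. It gives the time, the measured TCP pose, the force and the opening at its end, in the units of the state.
- manip.get_state(): the state, without advancing time (a new reading comes with each control period).
- manip.grab_frame(name): name is "scene" or "side" or "wrist"; returns a dict with "image" (400x640x3 uint8, red, green, blue), "intrinsics" (3x3 intrinsics, pixels), "extrinsics" (4x4, takes a point from camera to world coordinates). Camera axes: x right, y down, z forward; pixel columns grow to the right and rows downward; lengths in m; the calibration is good to about 2 mm. A picture is of the moment at which its call begins. There is no depth.
- manip.sign_off(): hands the job in, once; it reports no verdict.
Trained networks look in the newest picture that a camera, given by its name, has taken for a name from the list of things; names that differ only in an ending like _2 or _b are one class to them, and where a whole thing is asked for, a point or a joint stands for the part that bears it (a point fixed in the world has none). Each returns a list of dicts, best first, with "p" (0 to 1); they miss things now and then, are a little off and sometimes report something else, mostly with a low value. They report only what shows in the picture. A call takes as long as a camera call.
- manip.cut_out(camera, query): "pixels" (400x640 bool, what is visible of it) and "centre" ([column, row] in pixels, amid what is visible of it).
The state is a dict: "time_s": time; "qpos": joint angles; "qvel": joint speeds; "joint_efforts": joint torques, N m; "eef_pos": TCP position; "ee_rot": TCP orientation; "wrist_force": force on the tool from outside, world axes, zero at the start; "wrist_torque": the same for the moment, N m; "finger_gap": opening from 0.0 (shut) to 1.0 (fully open).
Only numpy, scipy, OpenCV 4.12 (cv2) and the standard library are available. Lean on these libraries where they do the work, as an engineer would, in place of code of your own. Each camera call takes 0.05 s, during which the arm holds its last target.

### The job

Slide the orange order carrier along its own rail until it touches the red end stop facing the next rail, lift it over the stops and hang it on the plain dark run just past the next rail's stop. Then feel your way gently along that rail with the carrier resting on it until it drops into the parking notch, and leave it there, hanging straight and let go. Never push it hard against either rail, and leave the blue carrier, pen pot and tape alone.

Things in the scene. Friction and masses are not known exactly. Their poses are not given: they have to be found in the camera images.
- carrier: The orange order carrier, about 150 g, a saddle hung over a rail. Origin: centre of the underside of its bridge, the face that rides on the rail. y along the rail, z up. Bridge 24 mm across, 40 mm along the rail, 8 mm thick. Two cheeks 4 mm thick hang to 60 mm below the origin on either side of the rail, 16 mm clear gap between; from 16 mm down they are 56 mm long.
- stem_top (a point): Top centre of the carrier's black square stem, by which it is held: 20 x 20 mm, standing 50 mm up from the bridge. This point is 58 mm above the carrier's origin.
- rail_a: The first rail: upright bright bar 10 mm thick, flat top 170 mm above the table, on thin posts and a wooden foot 90 mm wide. Origin: at table height under its inner end (facing the next rail), z up; the rail runs 230 mm from there along its -y. Red stops 10 x 10 mm stand on both ends, 14 mm above the rail top. They stop the bridge; the cheeks pass beside them. Fixed.
- stop_a (a point): Centre of the top of the first rail's inner red stop. The stop fills y = -10 to 0 mm in the rail's frame, so a carrier touching it has its origin at y = -30 mm. Pushing it on this rail with over 60 N is too hard.
- rail_b: The next rail. Origin: at table height under its inner end (facing the first rail), z up; it runs along its +y, flat top 170 mm above the table. In order: a red stop like the others (y = 0 to 10 mm), a plain dark run 10 mm thick up to y = 75 mm, then a white strip 8 mm thick and 0.5 mm lower. Rigid, fixed; pushing a carrier on this rail with over 35 N is too hard.
- run_b (a point): Middle of the plain dark run, on its top: y = 45 mm from the next rail's origin. Beyond, the white strip has one parking notch with a green floor, upright walls, 45 mm long (5 mm play in all), 6 mm deep. It differs each time and is not measured: it starts at y = 85 to 125 mm; a carrier in it has its origin 163.5 mm high. After it 20 mm of strip and a red stop.
- parked: A blue carrier of the same shape parked farther back on the first rail (bystander). Origin as for the orange one.
- pen_pot: A round steel pot 80 mm wide and 85 mm high with pens standing up to 130 mm, origin at the centre of its underside (bystander).
- tape: A roll of brown packing tape lying flat, 100 mm across with a 76 mm hole, 48 mm high, origin at the centre of its underside (bystander).

How it is judged:
By the outcome, as a careful person would: the job done as asked, in the order asked, and still so for the second after the job is handed in, with the robot touching nothing.
It also fails if it takes over 72 s, if anything falls off the work surface, if the arm or the gripper's body presses on something with over 40 N, if the wrist force passes 120 N, or if a joint passes its speed limit or range.

## Working session

There is one attempt and no reset: what is moved stays moved. The work goes in short steps, Python scripts to look and compute and a tool call to move; the robot and the scene stay as the last step left them, time stands still between calls to the robot, and variables do not carry over. Pictures are saved under pics/ and viewed, and the job is handed in when it is done.

Besides the shell and the picture viewer there is one more tool, called after "Request:" as a command line: name --argument value ..., lists and objects as JSON in quotes. arm_command: Moves the arm, as the interface text tells. Its arguments: {"type":"object","properties":{"commands":{"type":"array"}},"required":["commands"]}

```bash
ls; mkdir -p pics
python3 - <<'E'
from rig import manip
import cv2,numpy as np
s=manip.get_state()
print({k:np.round(v,4) for k,v in s.items()})
for n in ["scene","side","wrist"]:
    f=manip.grab_frame(n)
    cv2.imwrite(f"pics/{n}0.png",f["image"][:,:,::-1])
    print(n,np.round(f["intrinsics"],1).tolist(),np.round(f["extrinsics"],4).tolist())
    for q in ["carrier","stem_top","rail_a","stop_a","rail_b","run_b","parked","pen_pot","tape"]:
        try:
            r=manip.cut_out(n,q)
            print(q,[(round(d["p"],2),np.round(d["centre"]).tolist(),int(d["pixels"].sum())) for d in r])
        except Exception as e: print(q,e)
print(manip.get_state()["time_s"])
E
```

```text
pics
{'time_s': np.float64(0.0), 'qpos': array([ 1.1119,  0.2212,  1.5276,  0.    ,  1.3947, -0.1261]), 'qvel': array([ 0.0014,  0.0016,  0.0002, -0.0007,  0.0014, -0.0022]), 'joint_efforts': array([-1.10000e-03, -4.94611e+01, -3.87378e+01,  6.98000e-02,
        5.71000e-02, -2.00000e-04]), 'eef_pos': array([0.2039, 0.5901, 0.2214]), 'ee_rot': array([-3.000e-04,  1.656e-01,  9.862e-01, -9.000e-04]), 'wrist_force': array([-0.067 ,  1.0649,  1.0876]), 'wrist_torque': array([ 0.0228, -0.0245, -0.037 ]), 'finger_gap': np.float64(1.0003)}
scene [[395.7, 0.0, 324.9], [0.0, 395.7, 196.8], [0.0, 0.0, 1.0]] [[0.1019, 0.8398, -0.5333, 1.0434], [0.9948, -0.0825, 0.0601, -0.0471], [0.0065, -0.5367, -0.8438, 0.8502], [0.0, 0.0, 0.0, 1.0]]
carrier [(0.59, [260.0, 176.0], 745)]
stem_top [(0.58, [258.0, 172.0], 768)]
rail_a [(0.87, [387.0, 208.0], 3495), (0.59, [244.0, 209.0], 3750)]
stop_a [(0.64, [244.0, 204.0], 3482)]
rail_b [(0.87, [387.0, 208.0], 3495), (0.59, [244.0, 209.0], 3750)]
run_b [(0.75, [388.0, 208.0], 3338)]
parked [(0.95, [200.0, 180.0], 811)]
pen_pot [(0.93, [340.0, 280.0], 1511)]

[... 249 characters left out ...]
22.0, 257.0], 1904)]
stem_top [(0.65, [324.0, 256.0], 1902)]
rail_a [(0.96, [253.0, 228.0], 3353), (0.65, [346.0, 347.0], 8810)]
stop_a [(0.88, [348.0, 342.0], 9029)]
rail_b [(0.96, [253.0, 228.0], 3353), (0.65, [346.0, 347.0], 8810)]
run_b [(0.6, [252.0, 228.0], 3384)]
parked [(0.85, [391.0, 305.0], 2743)]
pen_pot [(0.69, [352.0, 222.0], 1752)]
tape [(0.88, [295.0, 203.0], 1180), (0.7, [322.0, 258.0], 1880)]
wrist [[323.4, 0.0, 320.5], [0.0, 323.4, 202.2], [0.0, 0.0, 1.0]] [[0.3252, 0.9109, 0.254, 0.1353], [0.9456, -0.313, -0.0881, 0.6153], [-0.0008, 0.2688, -0.9632, 0.3836], [0.0, 0.0, 0.0, 1.0]]
carrier []
stem_top []
rail_a []
stop_a []
rail_b []
run_b []
parked []
pen_pot []
tape []
1.5
```

View pics/scene0.png

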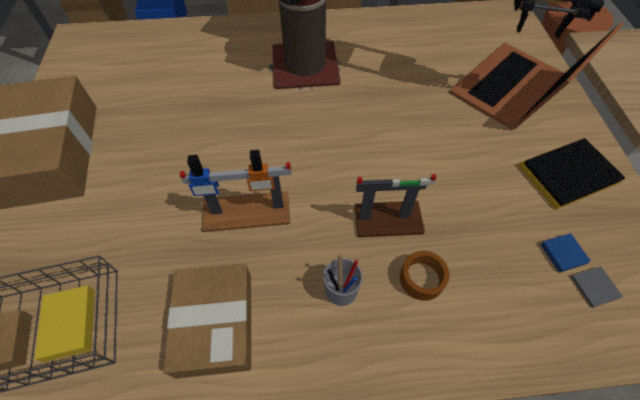

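View pics/side0.png

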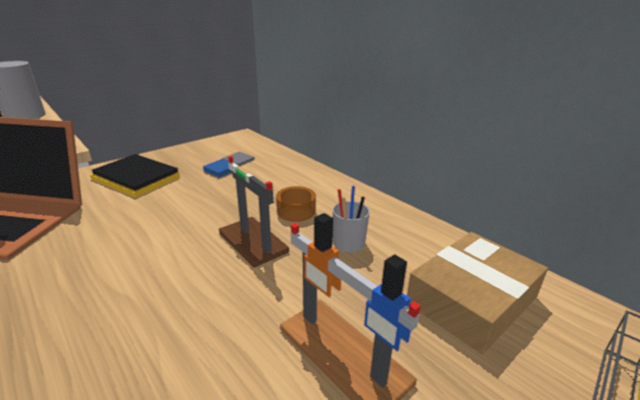

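The scene view shows the orange carrier (stem ~ (256,158)) on rail A, whose inner stop is at (288,166), with blue parked to its left. Rail B has its inner stop at (360,181), outer stop at (433,177) and green notch floor near (409,183). I'll zoom in on both views.

Run:
```python
import cv2
a=cv2.imread("pics/scene0.png"); b=cv2.imread("pics/side0.png")
cv2.imwrite("pics/z1.png",cv2.resize(a[140:240,170:300],None,fx=6,fy=6,interpolation=cv2.INTER_CUBIC))
cv2.imwrite("pics/z2.png",cv2.resize(a[165:240,345:445],None,fx=8,fy=8,interpolation=cv2.INTER_CUBIC))
cv2.imwrite("pics/z3.png",cv2.resize(b[145:345,215:425],None,fx=3,fy=3,interpolation=cv2.INTER_CUBIC))
cv2.imwrite("pics/z4.png",cv2.resize(b[150:210,220:290],None,fx=10,fy=10,interpolation=cv2.INTER_CUBIC))
```

```text
(no output)
```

View pics/z1.png

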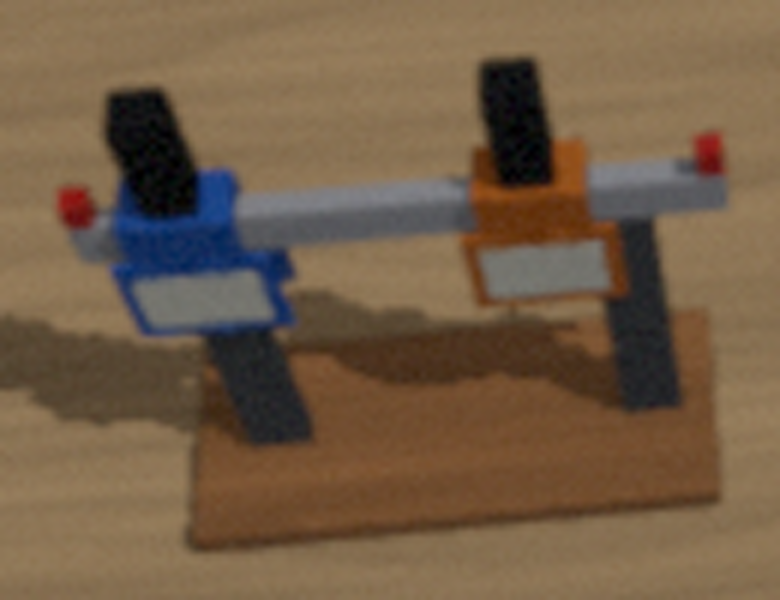

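View pics/z2.png

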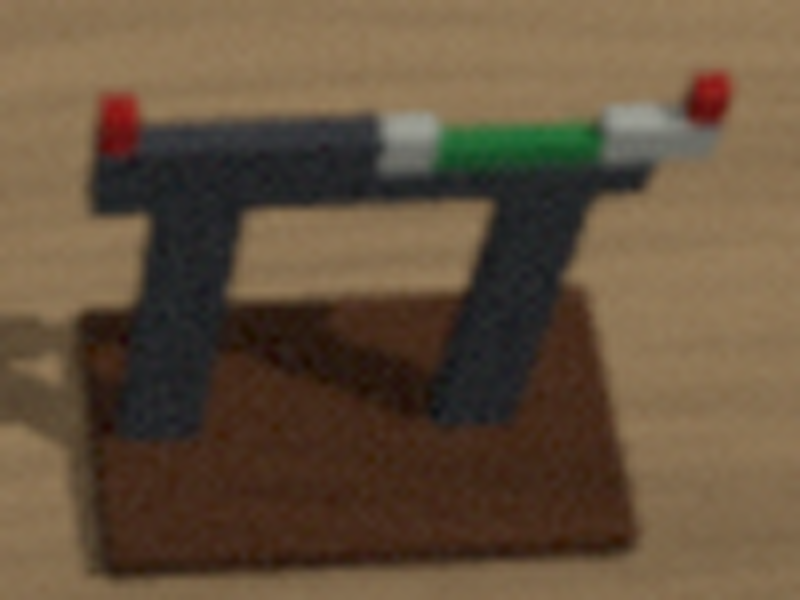

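View pics/z3.png

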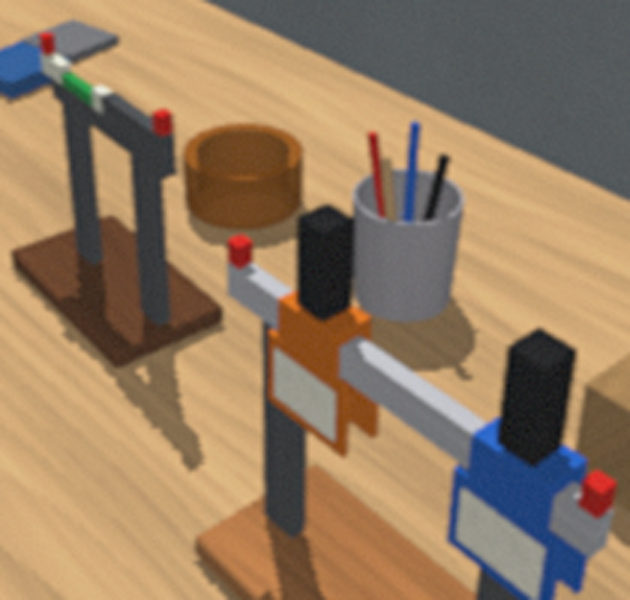

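View pics/z4.png

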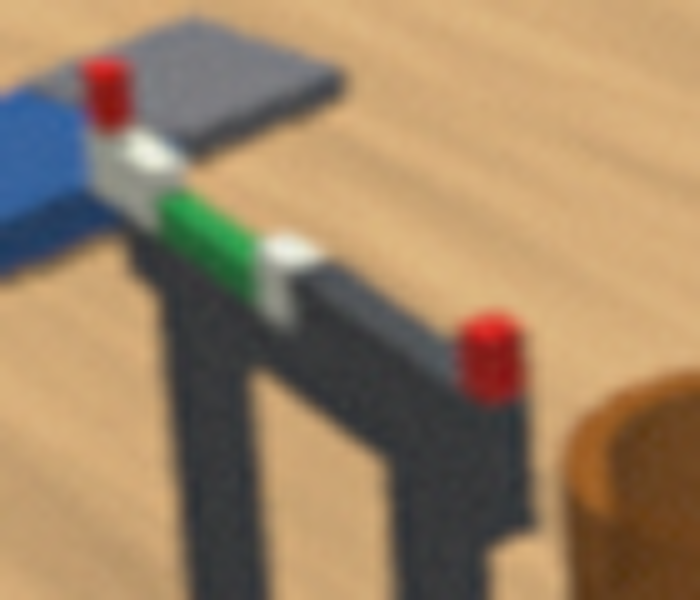

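```bash
cat > h.py <<'E'
import numpy as np,cv2
from rig import manip
def proj(f,P):
    E=np.array(f["extrinsics"]);K=np.array(f["intrinsics"])
    P=np.atleast_2d(P);c=(P-E[:3,3])@E[:3,:3]
    u=c@K.T
    return u[:,:2]/u[:,2:]
def rayz(f,uv,z):
    E=np.array(f["extrinsics"]);K=np.array(f["intrinsics"])
    d=E[:3,:3]@np.linalg.solve(K,np.array([uv[0],uv[1],1.]))
    return E[:3,3]+d*(z-E[2,3])/d[2]
def tri(fs,uvs):
    A=[];b=[]
    for f,uv in zip(fs,uvs):
        E=np.array(f["extrinsics"]);K=np.array(f["intrinsics"])
        d=E[:3,:3]@np.linalg.solve(K,np.array([uv[0],uv[1],1.]));d/=np.linalg.norm(d)
        M=np.eye(3)-np.outer(d,d);A.append(M);b.append(M@E[:3,3])
    A=np.concatenate(A);b=np.concatenate(b)
    x=np.linalg.lstsq(A,b,rcond=None)[0]
    return x,np.linalg.norm(A@x-b)
def reds(img,lo=12,color="red"):
    h=cv2.cvtColor(img,cv2.COLOR_RGB2HSV)
    if color=="red": m=(((h[...,0]<4)|(h[...,0]>174))&(h[...,1]>190)&(h[...,2]>60))
    if color=="green": m=((h[...,0]>45)&(h[...,0]<80)&(h[...,1]>140))
    if color=="orange": m=((h[...,0]>7)&(h[...,0]<14)&(h[...,1]>200)&(h[...,2]>80))
    n,l,s,c=cv2.connectedComponentsWithStats(m.astype(np.uint8))
    return [(np.round(c[i],1).tolist(),s[i].tolist()) for i in range(1,n) if s[i,4]>=lo]
E
python3 - <<'E'
from h import *
for n in ["scene","side"]:
    f=manip.grab_frame(n); np.save(f"pics/{n}.npy",f,allow_pickle=True)
    for c in ["red","green"]: print(n,c,reds(f["image"],color=c))
print(manip.get_state()["time_s"])
E
```

```text
scene red [([288.0, 165.0], [287, 163, 3, 5, 15]), ([182.1, 174.1], [180, 172, 5, 5, 20]), ([433.4, 176.5], [432, 175, 4, 5, 15]), ([359.4, 180.3], [358, 178, 4, 6, 21]), ([350.3, 273.5], [344, 261, 13, 26, 55])]
scene green [([409.5, 183.0], [400, 181, 20, 5, 71])]
side red [([268.5, 185.2], [267, 182, 4, 7, 26]), ([339.5, 196.0], [339, 190, 2, 13, 14]), ([294.5, 227.9], [292, 224, 6, 9, 49]), ([413.9, 308.6], [409, 302, 11, 14, 106])]
side green [([240.5, 173.7], [237, 170, 8, 9, 38])]
1.6
```

Run:
```python
from h import *
fs=np.load("pics/scene.npy",allow_pickle=True).item();fd=np.load("pics/side.npy",allow_pickle=True).item()
P={}
for n,a,b,z in [("a_in",(288.1,165.6),(294.6,228.2),.177),("a_out",(182.3,174.3),(414,309),.177),("b_in",(359.6,180.5),(268.6,185.5),.177),("b_out",(433.5,177),(230.6,159.3),.177),("green",(409.7,183),(240.5,173.7),.1635),("stem",(254.8,150.4),(323,216),.228),("bstem",(192.7,155.5),(394.8,262),.228)]:
    t,r=tri([fs,fd],[a,b]); print(n,np.round(t,4),round(r,4),"sc",np.round(rayz(fs,a,z)[:2],4),"sd",np.round(rayz(fd,b,z)[:2],4))
    P[n]=t
for r in "ab":
    d=P[r+"_in"]-P[r+"_out"]; print(r,np.linalg.norm(d),np.degrees(np.arctan2(-d[0],d[1])))
```

```text
a_in [ 0.5328 -0.0694  0.1771] 0.001 sc [ 0.5322 -0.0689] sd [ 0.5331 -0.0702]
a_out [ 0.5342 -0.2902  0.1774] 0.0013 sc [ 0.5334 -0.2896] sd [ 0.5349 -0.2908]
b_in [0.585  0.0762 0.1762] 0.0007 sc [0.5851 0.0764] sd [0.5841 0.0742]
b_out [0.5923 0.2305 0.1767] 0.0017 sc [0.5913 0.2314] sd [0.5918 0.2276]
green [0.5892 0.1849 0.1592] 0.0007 sc [0.5925 0.1831] sd [0.5847 0.1774]
stem [ 0.5306 -0.1333  0.2307] 0.0036 sc [ 0.5263 -0.1319] sd [ 0.534  -0.1331]
bstem [ 0.5292 -0.257   0.2282] 0.0039 sc [ 0.5274 -0.2548] sd [ 0.5305 -0.2594]
a 0.2208083394032291 0.3469371461293074
b 0.15445643658866204 177.29026047019482
```

Run:
```python
from h import *
fs=np.load("pics/scene.npy",allow_pickle=True).item()
for uv,z in [((450,92),.02),((505,45),.02),((515,125),.02),((615,30),.25),((615,30),.2)]: print(uv,np.round(rayz(fs,uv,z),3))
```

```text
(450, 92) [0.185 0.423 0.02 ]
(505, 45) [-0.015  0.665  0.02 ]
(515, 125) [0.332 0.571 0.02 ]
(615, 30) [0.247 0.76  0.25 ]
(615, 30) [0.181 0.827 0.2  ]
```

Request:
arm_command --commands '[{"dp": [0,-1,3],"turn": [0,0,0.0],"jaw": 0},{"dp": [1.5,-3.1,3],"turn": [0,0,0.034],"jaw": 0},{"dp": [1.5,-3.1,2],"turn": [0,0,0.034],"jaw": 0},{"dp": [1.5,-3.1,0],"turn": [0,0,0.034],"jaw": 0},{"dp": [1.5,-3.1,0],"turn": [0,0,0.034],"jaw": 0}]'

```text
time_s: 2.02
eef_pos: [0.2637, 0.459, 0.3022]
ee_rot: [0.001, 0.097, 0.995, 0.002]
wrist_force: [0.7, 0.4, 0.1]
finger_gap: 0.995
```

Request:
arm_command --commands '[{"dp": [1.5,-3.1,0],"turn": [0,0,0.034],"jaw": 0},{"dp": [1.5,-3.1,0],"turn": [0,0,0.034],"jaw": 0},{"dp": [1.5,-3.1,0],"turn": [0,0,0.034],"jaw": 0},{"dp": [1.5,-3.1,0],"turn": [0,0,0.034],"jaw": 0},{"dp": [1.5,-3.1,0],"turn": [0,0,0.034],"jaw": 0}]'

```text
time_s: 2.43
eef_pos: [0.3382, 0.303, 0.3002]
ee_rot: [0.0, 0.012, 1.0, 0.0]
wrist_force: [0.6, -0.1, -0.3]
finger_gap: 1.0
```

Request:
arm_command --commands '[{"dp": [1.5,-3.1,0],"turn": [0,0,0.033],"jaw": 0},{"dp": [1.5,-3.1,0],"turn": [0,0,0],"jaw": 0},{"dp": [1.5,-3.1,0],"turn": [0,0,0],"jaw": 0},{"dp": [1.5,-3.1,0],"turn": [0,0,0],"jaw": 0},{"dp": [1.5,-3.1,0],"turn": [0,0,0],"jaw": 0}]'

```text
time_s: 2.85
eef_pos: [0.4133, 0.1478, 0.3003]
ee_rot: [0.001, -0.003, 1.0, 0.0]
wrist_force: [0.5, 0.9, 0.5]
finger_gap: 1.002
```

Request:
arm_command --commands '[{"dp": [1.5,-3.1,0],"turn": [0,0,0],"jaw": 0},{"dp": [1.5,-3.1,0],"turn": [0,0,0],"jaw": 0},{"dp": [1.5,-3.1,0],"turn": [0,0,0],"jaw": 0},{"dp": [1.5,-3.1,0],"turn": [0,0,0],"jaw": 0},{"dp": [1.5,-3.1,0],"turn": [0,0,0],"jaw": 0}]'

```text
time_s: 3.27
eef_pos: [0.4884, -0.0073, 0.3002]
ee_rot: [0.0, -0.003, 1.0, -0.0]
wrist_force: [-0.7, 0.8, 0.5]
finger_gap: 1.0
```

Request:
arm_command --commands '[{"dp": [1.4,-3.2,0],"turn": [0,0,0],"jaw": 0},{"dp": [1.4,-3.2,0],"turn": [0,0,0],"jaw": 0},{"dp": [1.4,-3.2,0],"turn": [0,0,0],"jaw": 0},{"dp": [0,-2.5,0],"turn": [0,0,0],"jaw": 0},{"dp": [0,0,0],"turn": [0,0,0],"jaw": 0}]'

```text
time_s: 3.68
eef_pos: [0.5299, -0.131, 0.2994]
ee_rot: [-0.0, -0.001, 1.0, -0.001]
wrist_force: [-0.7, 0.6, -0.5]
finger_gap: 0.998
```

Run:
```python
from h import *
s=manip.get_state();print(s["time_s"],s["eef_pos"],s["ee_rot"])
f=manip.grab_frame("wrist"); np.save("pics/w1.npy",f,allow_pickle=True)
print(np.round(f["extrinsics"],4).tolist())
cv2.imwrite("pics/w1.png",f["image"][:,:,::-1])
print(reds(f["image"]))
```

```text
3.6833 [ 0.52994701 -0.13102556  0.29939893] [-4.31380618e-04 -1.04541623e-03  9.99998980e-01 -8.72895115e-04]
[[-0.0036, 0.9635, 0.2677, 0.4572], [1.0, 0.0042, -0.0017, -0.1302], [-0.0027, 0.2677, -0.9635, 0.4605], [0.0, 0.0, 0.0, 1.0]]
[([388.0, 200.1], [383, 195, 11, 12, 118]), ([145.8, 201.0], [138, 196, 17, 12, 141])]
```

View pics/w1.png

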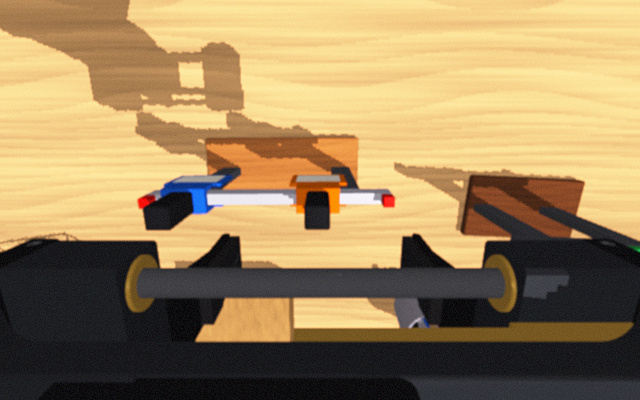

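The wrist view shows the orange stem's top at about (317,224), between the fingers, with rail A's stops at (388,200) and (146,201) and the blue carrier at (168,215).

Run:
```python
from h import *
f=np.load("pics/w1.npy",allow_pickle=True).item()
print("a_in",rayz(f,(388,200.1),.180),"a_out",rayz(f,(145.8,201),.18))
im=f["image"]
cv2.imwrite("pics/w1z.png",cv2.resize(im[165:235,280:400,::-1],None,fx=6,fy=6,interpolation=cv2.INTER_CUBIC))
for n,p in [("stemtop",(.532,-.133,.228)),("blue",(.53,-.257,.228)),("stopA",(.533,-.0694,.184))]: print(n,proj(f,p))
```

```text
a_in [ 0.53282934 -0.07012359  0.18      ] a_out [ 0.53462279 -0.28808006  0.18      ]
stemtop [[317.33319599 215.30644266]]
blue [[152.80591216 212.07045498]]
stopA [[389.70028205 201.46860253]]
```

View pics/w1z.png

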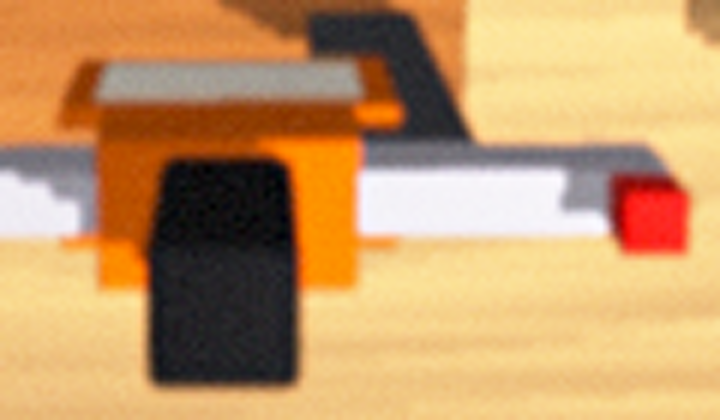

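Run:
```python
from h import *
f=np.load("pics/w1.npy",allow_pickle=True).item()
for uv in [(317.3,217),(305,217),(329.6,217),(317,205),(317,229)]: print(rayz(f,uv,.228))
```

```text
[ 0.53334362 -0.13302376  0.228     ]
[ 0.53338575 -0.14232101  0.228     ]
[ 0.5333015  -0.12372853  0.228     ]
[ 0.52390944 -0.13325725  0.228     ]
[ 0.54297897 -0.13324359  0.228     ]
```

Request:
arm_command --commands '[{"dp": [0.3,-0.2,-2],"turn": [0,0,0],"jaw": 0},{"dp": [0,0,-2.5],"turn": [0,0,0],"jaw": 0},{"dp": [0,0,-2.5],"turn": [0,0,0],"jaw": 0},{"dp": [0,0,-2.5],"turn": [0,0,0],"jaw": 0},{"dp": [0,0,-1],"turn": [0,0,0],"jaw": 0}]'

```text
time_s: 4.15
eef_pos: [0.5308, -0.1266, 0.1913]
ee_rot: [-0.002, -0.004, 1.0, 0.001]
wrist_force: [-0.5, -0.4, -0.1]
finger_gap: 0.998
```

Request:
arm_command --commands '[{"dp": [0,0,0],"turn": [0,0,0],"jaw": 0.3},{"dp": [0,0,0],"turn": [0,0,0],"jaw": 0.4},{"dp": [0,0,0],"turn": [0,0,0],"jaw": 0.5},{"dp": [0,0,0],"turn": [0,0,0],"jaw": 0.6},{"dp": [0,0,0],"turn": [0,0,0],"jaw": 0.66}]'

```text
time_s: 4.57
eef_pos: [0.5339, -0.1289, 0.1967]
ee_rot: [0.001, -0.003, 1.0, -0.001]
wrist_force: [-0.1, -0.2, 0.7]
finger_gap: 0.709
```

Run:
```python
from h import *
for i in range(3):
    s=manip.get_state();print(s["time_s"],np.round(s["eef_pos"],4),np.round(s["ee_rot"],4),s["finger_gap"],np.round(s["wrist_force"],2))
    f=manip.grab_frame("wrist")
cv2.imwrite("pics/w2.png",f["image"][:,:,::-1]); np.save("pics/w2.npy",f,allow_pickle=True)
print(np.round(f["extrinsics"],4).tolist())
```

```text
4.5667 [ 0.5339 -0.1289  0.1967] [ 1.4e-03 -3.2e-03  1.0e+00 -5.0e-04] 0.7087390832244091 [-0.08 -0.25  0.7 ]
4.6167 [ 0.5336 -0.1288  0.1964] [ 1.1e-03 -3.1e-03  1.0e+00 -4.0e-04] 0.6620604815749205 [ 0.23 -0.23 -0.38]
4.6667 [ 0.5334 -0.1288  0.196 ] [ 9.0e-04 -3.1e-03  1.0e+00 -4.0e-04] 0.6139695286714013 [-0.17  0.1   0.02]
[[-0.0077, 0.9628, 0.2702, 0.4602], [1.0, 0.0079, 0.0005, -0.1285], [-0.0017, 0.2702, -0.9628, 0.357], [0.0, 0.0, 0.0, 1.0]]
```

View pics/w2.png

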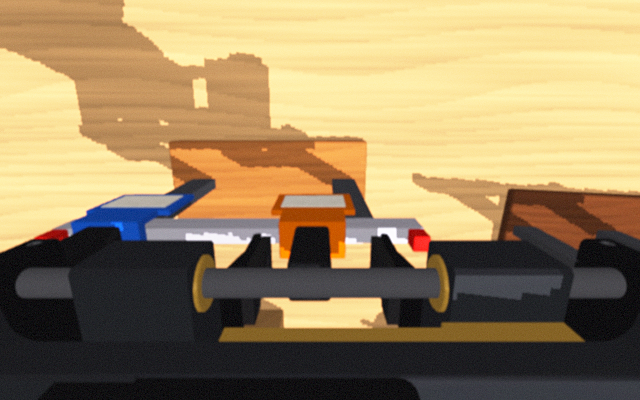

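Request:
arm_command --commands '[{"dp": [0,-0.4,-0.1],"turn": [0,0,0],"jaw": 0.66},{"dp": [0,0,0],"turn": [0,0,0],"jaw": 0.66},{"dp": [0,0,0],"turn": [0,0,0],"jaw": 0.66},{"dp": [0,0,0],"turn": [0,0,0],"jaw": 0.68},{"dp": [0,0,0],"turn": [0,0,0],"jaw": 0.7}]'

```text
time_s: 5.13
eef_pos: [0.5328, -0.1326, 0.1938]
ee_rot: [-0.0, -0.003, 1.0, 0.0]
wrist_force: [-0.4, -0.5, 0.4]
finger_gap: 0.321
```

Request:
arm_command --commands '[{"dp": [0,0,0],"turn": [0,0,0],"jaw": 0.75},{"dp": [0,0,0],"turn": [0,0,0],"jaw": 0.8},{"dp": [0,0,0],"turn": [0,0,0],"jaw": 0.9},{"dp": [0,0,0],"turn": [0,0,0],"jaw": 1.0},{"dp": [0,0,0],"turn": [0,0,0],"jaw": 1.0}]'

```text
time_s: 5.55
eef_pos: [0.5329, -0.1327, 0.1939]
ee_rot: [0.0, -0.003, 1.0, -0.0]
wrist_force: [-0.1, -0.1, 0.1]
finger_gap: 0.224
```

Run:
```python
from h import *
for i in range(2):
    s=manip.get_state();print(s["time_s"],np.round(s["eef_pos"],4),np.round(s["ee_rot"],4),s["finger_gap"],np.round(s["wrist_force"],2),np.round(s["wrist_torque"],2))
    f=manip.grab_frame("wrist")
cv2.imwrite("pics/w3.png",f["image"][:,:,::-1]); np.save("pics/w3.npy",f,allow_pickle=True)
```

```text
5.55 [ 0.5329 -0.1327  0.1939] [ 0.0e+00 -3.1e-03  1.0e+00 -1.0e-04] 0.22420639575680326 [-0.12 -0.06  0.11] [-0.15  0.03  0.  ]
5.6 [ 0.5329 -0.1327  0.1939] [ 0.0e+00 -3.1e-03  1.0e+00 -1.0e-04] 0.22536552397679646 [ 0.84 -1.21  0.2 ] [-0.11 -0.05 -0.01]
```

View pics/w3.png

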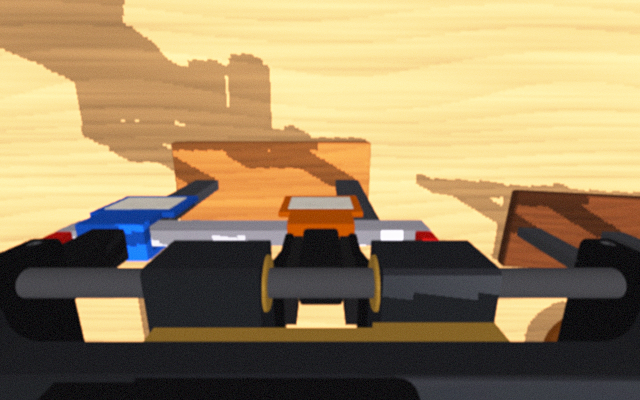

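Request:
arm_command --commands '[{"dp": [0,0.6,0],"turn": [0,0,0],"jaw": 1},{"dp": [0,0.7,0],"turn": [0,0,0],"jaw": 1},{"dp": [0,0.7,0],"turn": [0,0,0],"jaw": 1},{"dp": [0,0.7,0],"turn": [0,0,0],"jaw": 1},{"dp": [0,0.3,0],"turn": [0,0,0],"jaw": 1}]'

```text
time_s: 6.07
eef_pos: [0.5329, -0.1011, 0.1939]
ee_rot: [0.0, -0.004, 1.0, 0.0]
wrist_force: [-0.3, -0.6, -1.1]
finger_gap: 0.229
```

Request:
arm_command --commands '[{"dp": [0,0.1,0],"turn": [0,0,0],"jaw": 1},{"dp": [0,0.1,0],"turn": [0,0,0],"jaw": 1},{"dp": [0,0.1,0],"turn": [0,0,0],"jaw": 1},{"dp": [0,0.1,0],"turn": [0,0,0],"jaw": 1},{"dp": [0,0.1,0],"turn": [0,0,0],"jaw": 1}]'

```text
time_s: 6.48
eef_pos: [0.5329, -0.0977, 0.1939]
ee_rot: [-0.0, -0.003, 1.0, -0.0]
wrist_force: [0.4, -0.7, 0.2]
finger_gap: 0.228
```

Request:
arm_command --commands '[{"dp": [0,0.05,0],"turn": [0,0,0],"jaw": 1},{"dp": [0,0.05,0],"turn": [0,0,0],"jaw": 1},{"dp": [0,0.05,0],"turn": [0,0,0],"jaw": 1},{"dp": [0,0.05,0],"turn": [0,0,0],"jaw": 1},{"dp": [0,0.05,0],"turn": [0,0,0],"jaw": 1}]'

```text
time_s: 6.9
eef_pos: [0.5329, -0.0951, 0.1939]
ee_rot: [0.0, -0.003, 1.0, -0.0]
wrist_force: [-0.6, -1.3, 0.3]
finger_gap: 0.231
```

Request:
arm_command --commands '[{"dp": [0,0.03,0],"turn": [0,0,0],"jaw": 1},{"dp": [0,0.03,0],"turn": [0,0,0],"jaw": 1},{"dp": [0,0.03,0],"turn": [0,0,0],"jaw": 1},{"dp": [0,0.03,0],"turn": [0,0,0],"jaw": 1},{"dp": [0,0.0,0],"turn": [0,0,0],"jaw": 1}]'

```text
time_s: 7.32
eef_pos: [0.5329, -0.0948, 0.194]
ee_rot: [0.0, -0.003, 1.0, -0.001]
wrist_force: [-0.1, -5.1, -1.6]
finger_gap: 0.225
```

Request:
arm_command --commands '[{"dp": [0,0.04,0],"turn": [0,0,0],"jaw": 1},{"dp": [0,0,0],"turn": [0,0,0],"jaw": 1},{"dp": [0,0,0],"turn": [0,0,0],"jaw": 1},{"dp": [0,0,0],"turn": [0,0,0],"jaw": 1},{"dp": [0,0,0],"turn": [0,0,0],"jaw": 1}]'

```text
time_s: 7.73
eef_pos: [0.5329, -0.0948, 0.194]
ee_rot: [0.0, -0.003, 1.0, -0.001]
wrist_force: [-0.1, -6.8, -1.1]
finger_gap: 0.23
```

Run:
```python
from h import *
f=manip.grab_frame("scene");g=manip.grab_frame("side")
a=cv2.resize(f["image"][140:200,240:310,::-1],None,fx=5,fy=5,interpolation=cv2.INTER_CUBIC)
b=cv2.resize(g["image"][190:290,250:350,::-1],None,fx=3,fy=3,interpolation=cv2.INTER_CUBIC)
cv2.imwrite("pics/c1.png",np.hstack([a,b]))
s=manip.get_state();print(s["time_s"],s["wrist_force"],s["eef_pos"])
```

```text
7.8333 [ 4.68100882e-04 -6.54424309e+00 -2.36244489e-01] [ 0.5328761  -0.0948156   0.19399419]
```

View pics/c1.png

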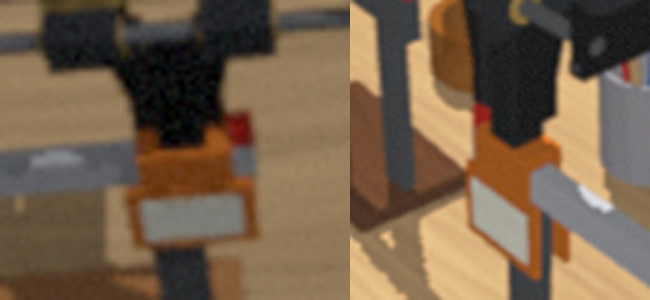

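The orange bridge is flush against the red stop in both crops (left (240,128), right (482,112)), and the wrist reads about -6.5 N in y, so the carrier is touching the stop. Next: back off slightly, lift, and carry it over.

Request:
arm_command --commands '[{"dp": [0,-0.1,0],"turn": [0,0,0],"jaw": 1},{"dp": [0,0,1],"turn": [0,0,0],"jaw": 1},{"dp": [0,0,2],"turn": [0,0,0],"jaw": 1},{"dp": [0,0,2],"turn": [0,0,0],"jaw": 1},{"dp": [0,0,2],"turn": [0,0,0],"jaw": 1}]'

```text
time_s: 8.25
eef_pos: [0.5323, -0.0935, 0.2642]
ee_rot: [-0.001, -0.003, 1.0, 0.001]
wrist_force: [0.4, -0.1, -1.8]
finger_gap: 0.228
```

Request:
arm_command --commands '[{"dp": [0,0,2],"turn": [0,0,0],"jaw": 1},{"dp": [0,0,1],"turn": [0,0,0],"jaw": 1},{"dp": [0.6,2.4,0],"turn": [0,0,-0.018],"jaw": 1},{"dp": [0.6,2.4,0],"turn": [0,0,-0.018],"jaw": 1},{"dp": [0.6,2.4,0],"turn": [0,0,-0.018],"jaw": 1}]'

```text
time_s: 8.67
eef_pos: [0.5507, -0.0213, 0.2937]
ee_rot: [-0.0, 0.025, 1.0, 0.001]
wrist_force: [0.2, 0.4, -2.0]
finger_gap: 0.225
```

Request:
arm_command --commands '[{"dp": [0.6,2.4,0],"turn": [0,0,0],"jaw": 1},{"dp": [0.6,2.4,0],"turn": [0,0,0],"jaw": 1},{"dp": [0.6,2.4,0],"turn": [0,0,0],"jaw": 1},{"dp": [0,0,0],"turn": [0,0,0],"jaw": 1},{"dp": [0,0,0],"turn": [0,0,0],"jaw": 1}]'

```text
time_s: 9.08
eef_pos: [0.5684, 0.0511, 0.2931]
ee_rot: [-0.001, 0.023, 1.0, 0.0]
wrist_force: [0.5, 0.3, -1.1]
finger_gap: 0.228
```

Run:
```python
from h import *
for n in ["wrist","scene","side"]:
    f=manip.grab_frame(n); cv2.imwrite(f"pics/{n}4.png",f["image"][:,:,::-1]); np.save(f"pics/{n}4.npy",f,allow_pickle=True)
    print(reds(f["image"]),reds(f["image"],color="green"))
    if n=="wrist": print(np.round(f["extrinsics"],4).tolist())
s=manip.get_state();print(s["time_s"],s["wrist_force"],s["eef_pos"],s["ee_rot"])
```

```text
[([178.4, 165.2], [171, 160, 16, 12, 158]), ([519.0, 215.6], [511, 211, 17, 10, 136]), ([321.5, 315.6], [317, 304, 11, 23, 112])] [([461.1, 209.2], [437, 205, 47, 10, 413])]
[[0.0434, 0.9628, 0.2666, 0.4959], [0.9991, -0.0417, -0.0119, 0.055], [-0.0003, 0.2669, -0.9637, 0.4543], [0.0, 0.0, 0.0, 1.0]]
[([287.9, 165.8], [287, 163, 3, 6, 14]), ([182.1, 173.8], [180, 171, 5, 6, 24]), ([433.4, 176.6], [432, 175, 4, 5, 16]), ([359.3, 180.2], [358, 178, 4, 6, 21]), ([350.7, 272.6], [344, 261, 13, 26, 52])] [([409.7, 182.9], [400, 181, 20, 5, 72])]
[([268.6, 185.6], [267, 183, 5, 6, 23]), ([339.5, 195.5], [339, 190, 2, 12, 12]), ([294.5, 228.2], [292, 224, 6, 9, 48]), ([414.0, 308.6], [409, 302, 11, 14, 107])] [([240.5, 173.6], [237, 170, 8, 9, 37])]
9.2333 [ 0.35460054 -0.28318701 -1.10747095] [0.56851743 0.04903535 0.29349622] [-4.73425574e-04  2.40926534e-02  9.99709618e-01 -1.84144877e-05]
```

View pics/wrist4.png

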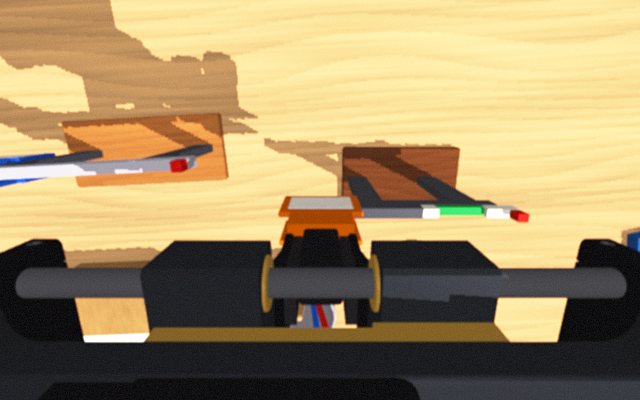

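View pics/scene4.png

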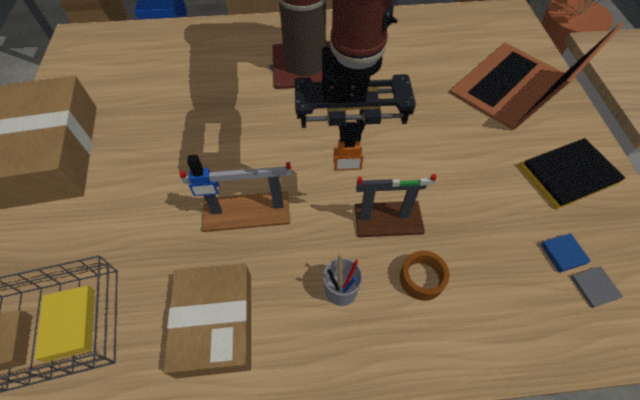

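The carrier hangs straight from the gripper at (347,155) in the scene view. The wrist view shows rail B's green floor at (461,209) and its outer stop at (519,216).

Run:
```python
from h import *
f=np.load("pics/wrist4.npy",allow_pickle=True).item()
print("a_in",rayz(f,(178.4,165.2),.18),"b_out",rayz(f,(519,215.6),.18))
im=f["image"]
cv2.imwrite("pics/w4z.png",cv2.resize(im[190:230,350:540,::-1],None,fx=4,fy=4,interpolation=cv2.INTER_CUBIC))
d=np.array([np.sin(np.radians(2.7)),np.cos(np.radians(2.7))])
o=np.array([.5848,.0712])
for y,z in [(45,.17),(75,.17),(89.5,.1695),(134.5,.1695),(154.5,.1695)]: print(y,proj(f,[*(o+d*y/1000),z]))
```

```text
a_in [ 0.5337313  -0.06809885  0.18      ] b_out [0.59171776 0.22756641 0.18      ]
45 [[391.32582434 212.29755748]]
75 [[423.92737712 212.4163779 ]]
89.5 [[439.49073438 212.31246598]]
134.5 [[488.30259559 212.49038313]]
154.5 [[509.99358851 212.56944587]]
```

View pics/w4z.png

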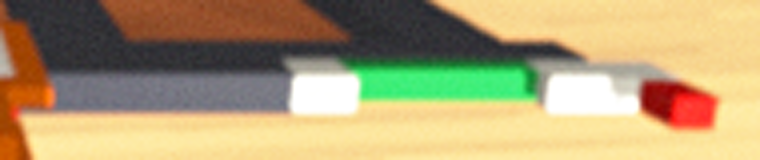

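Request:
arm_command --commands '[{"dp": [0.6,2.2,0],"turn": [0,0,0],"jaw": 1},{"dp": [0.6,2.2,0],"turn": [0,0,0],"jaw": 1},{"dp": [0.6,2.3,0],"turn": [0,0,0],"jaw": 1},{"dp": [0,0,-1],"turn": [0,0,0],"jaw": 1},{"dp": [0,0,-1],"turn": [0,0,0],"jaw": 1}]'

```text
time_s: 9.65
eef_pos: [0.5873, 0.1165, 0.274]
ee_rot: [0.001, 0.024, 1.0, -0.0]
wrist_force: [-0.3, -0.3, -1.0]
finger_gap: 0.227
```

Request:
arm_command --commands '[{"dp": [0,0,-0.5],"turn": [0,0,0],"jaw": 1},{"dp": [0,0,0],"turn": [0,0,0],"jaw": 1},{"dp": [0,0,0],"turn": [0,0,0],"jaw": 1},{"dp": [0,0,0],"turn": [0,0,0],"jaw": 1},{"dp": [0,0,0],"turn": [0,0,0],"jaw": 1}]'

```text
time_s: 10.07
eef_pos: [0.5872, 0.1159, 0.2696]
ee_rot: [0.001, 0.024, 1.0, 0.0]
wrist_force: [0.2, -0.4, -2.0]
finger_gap: 0.23
```

Run:
```python
from h import *
fr={}
for n in ["wrist","scene","side"]:
    f=manip.grab_frame(n); fr[n]=f; np.save(f"pics/{n}5.npy",f,allow_pickle=True)
a=cv2.resize(fr["scene"]["image"][130:220,345:445,::-1],None,fx=4,fy=4,interpolation=cv2.INTER_CUBIC)
b=cv2.resize(fr["side"]["image"][100:220,220:300,::-1],None,fx=3,fy=3,interpolation=cv2.INTER_CUBIC)
cv2.imwrite("pics/c5.png",np.hstack([a,b]))
s=manip.get_state();print(s["time_s"],s["wrist_force"],s["eef_pos"],s["ee_rot"])
```

```text
10.2167 [ 0.32392203 -1.53755731 -1.14024513] [0.58710185 0.116323   0.26947342] [4.58121862e-04 2.40462440e-02 9.99710742e-01 3.40002079e-05]
```

View pics/c5.png

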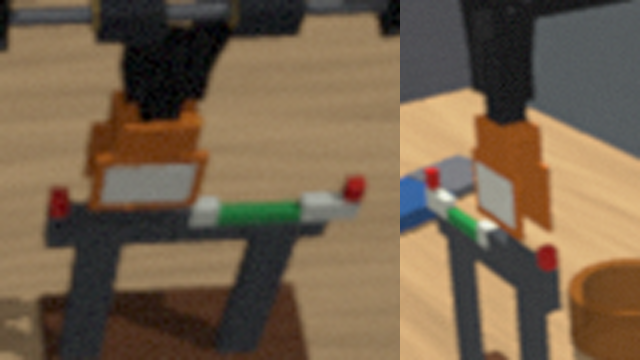

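The carrier sits above the dark run, clear of the inner stop and lined up with the rail in both crops. Lowering it now.

Request:
arm_command --commands '[{"dp": [0,0,-0.6],"turn": [0,0,0],"jaw": 1},{"dp": [0,0,-0.6],"turn": [0,0,0],"jaw": 1},{"dp": [0,0,-0.6],"turn": [0,0,0],"jaw": 1},{"dp": [0,0,-0.6],"turn": [0,0,0],"jaw": 1},{"dp": [0,0,-0.4],"turn": [0,0,0],"jaw": 1}]'

```text
time_s: 10.63
eef_pos: [0.5863, 0.1165, 0.2393]
ee_rot: [-0.001, 0.024, 1.0, -0.0]
wrist_force: [-0.7, 0.1, -0.9]
finger_gap: 0.226
```

Request:
arm_command --commands '[{"dp": [0,0,-1],"turn": [0,0,0],"jaw": 1},{"dp": [0,0,-1],"turn": [0,0,0],"jaw": 1},{"dp": [0,0,-1],"turn": [0,0,0],"jaw": 1},{"dp": [0,0,-0.8],"turn": [0,0,0],"jaw": 1},{"dp": [0,0,0],"turn": [0,0,0],"jaw": 1}]'

```text
time_s: 11.05
eef_pos: [0.5854, 0.1164, 0.1999]
ee_rot: [-0.002, 0.024, 1.0, -0.0]
wrist_force: [-1.1, -0.2, -1.9]
finger_gap: 0.232
```

Request:
arm_command --commands '[{"dp": [0,0,0],"turn": [0,0,0],"jaw": 1},{"dp": [0,0,-0.1],"turn": [0,0,0],"jaw": 1},{"dp": [0,0,-0.1],"turn": [0,0,0],"jaw": 1},{"dp": [0,0,-0.1],"turn": [0,0,0],"jaw": 1},{"dp": [0,0,0],"turn": [0,0,0],"jaw": 1}]'

```text
time_s: 11.47
eef_pos: [0.587, 0.1165, 0.2002]
ee_rot: [0.0, 0.024, 1.0, 0.0]
wrist_force: [0.2, -0.1, -0.8]
finger_gap: 0.221
```

Request:
arm_command --commands '[{"dp": [0,0,0],"turn": [0,0,0],"jaw": 1},{"dp": [0,0,-0.05],"turn": [0,0,0],"jaw": 1},{"dp": [0,0,-0.05],"turn": [0,0,0],"jaw": 1},{"dp": [0,0,-0.05],"turn": [0,0,0],"jaw": 1},{"dp": [0,0,0],"turn": [0,0,0],"jaw": 1}]'

```text
time_s: 11.88
eef_pos: [0.5868, 0.1165, 0.1982]
ee_rot: [-0.0, 0.024, 1.0, -0.0]
wrist_force: [-0.4, -0.1, -1.5]
finger_gap: 0.224
```

Request:
arm_command --commands '[{"dp": [0,0,-0.08],"turn": [0,0,0],"jaw": 1},{"dp": [0,0,-0.08],"turn": [0,0,0],"jaw": 1},{"dp": [0,0,-0.08],"turn": [0,0,0],"jaw": 1},{"dp": [0,0,-0.06],"turn": [0,0,0],"jaw": 1},{"dp": [0,0,0],"turn": [0,0,0],"jaw": 1}]'

```text
time_s: 12.3
eef_pos: [0.5867, 0.1165, 0.1951]
ee_rot: [-0.0, 0.024, 1.0, -0.0]
wrist_force: [-0.5, 0.6, -1.3]
finger_gap: 0.227
```

Request:
arm_command --commands '[{"dp": [0,0,-0.03],"turn": [0,0,0],"jaw": 1},{"dp": [0,0,-0.03],"turn": [0,0,0],"jaw": 1},{"dp": [0,0,-0.03],"turn": [0,0,0],"jaw": 1},{"dp": [0,0,0],"turn": [0,0,0],"jaw": 1},{"dp": [0,0,0],"turn": [0,0,0],"jaw": 1}]'

```text
time_s: 12.72
eef_pos: [0.5869, 0.1165, 0.1945]
ee_rot: [0.0, 0.024, 1.0, 0.0]
wrist_force: [-0.4, 0.4, -1.3]
finger_gap: 0.226
```

Request:
arm_command --commands '[{"dp": [0,0,-0.03],"turn": [0,0,0],"jaw": 1},{"dp": [0,0,-0.03],"turn": [0,0,0],"jaw": 1},{"dp": [0,0,-0.03],"turn": [0,0,0],"jaw": 1},{"dp": [0,0,0],"turn": [0,0,0],"jaw": 1},{"dp": [0,0,0],"turn": [0,0,0],"jaw": 1}]'

```text
time_s: 13.13
eef_pos: [0.5869, 0.1165, 0.1939]
ee_rot: [0.0, 0.024, 1.0, 0.0]
wrist_force: [-1.6, 0.1, 1.4]
finger_gap: 0.228
```

Request:
arm_command --commands '[{"dp": [0,0,-0.02],"turn": [0,0,0],"jaw": 1},{"dp": [0,0,-0.02],"turn": [0,0,0],"jaw": 1},{"dp": [0,0,-0.0],"turn": [0,0,0],"jaw": 1},{"dp": [0,0,0],"turn": [0,0,0],"jaw": 1},{"dp": [0,0,0],"turn": [0,0,0],"jaw": 1}]'

```text
time_s: 13.55
eef_pos: [0.587, 0.1165, 0.1939]
ee_rot: [0.0, 0.024, 1.0, -0.0]
wrist_force: [-3.0, -1.4, 5.7]
finger_gap: 0.227
```

Contact on the dark run at TCP z ≈ 0.1939, with about 6–7 N down. Sliding along rail B under this light load.

Request:
arm_command --commands '[{"dp": [0.01,0.2,0],"turn": [0,0,0],"jaw": 1},{"dp": [0.01,0.3,0],"turn": [0,0,0],"jaw": 1},{"dp": [0.02,0.3,0],"turn": [0,0,0],"jaw": 1},{"dp": [0.01,0.3,0],"turn": [0,0,0],"jaw": 1},{"dp": [0.02,0.3,0],"turn": [0,0,0],"jaw": 1}]'

```text
time_s: 13.97
eef_pos: [0.5884, 0.1302, 0.1939]
ee_rot: [0.001, 0.024, 1.0, -0.0]
wrist_force: [1.1, -4.9, 5.2]
finger_gap: 0.228
```

Request:
arm_command --commands '[{"dp": [0.01,0.3,0],"turn": [0,0,0],"jaw": 1},{"dp": [0.01,0.3,0],"turn": [0,0,0],"jaw": 1},{"dp": [0.02,0.3,0],"turn": [0,0,0],"jaw": 1},{"dp": [0.01,0.3,0],"turn": [0,0,0],"jaw": 1},{"dp": [0.02,0.3,0],"turn": [0,0,0],"jaw": 1}]'

```text
time_s: 14.38
eef_pos: [0.589, 0.1452, 0.1938]
ee_rot: [0.001, 0.024, 1.0, -0.001]
wrist_force: [-0.3, -4.4, 5.9]
finger_gap: 0.228
```

Request:
arm_command --commands '[{"dp": [0.01,0.3,0],"turn": [0,0,0],"jaw": 1},{"dp": [0.01,0.3,0],"turn": [0,0,0],"jaw": 1},{"dp": [0.02,0.3,0],"turn": [0,0,0],"jaw": 1},{"dp": [0.01,0.3,0],"turn": [0,0,0],"jaw": 1},{"dp": [0.02,0.2,0],"turn": [0,0,0],"jaw": 1}]'

```text
time_s: 14.8
eef_pos: [0.5895, 0.1594, 0.1937]
ee_rot: [0.001, 0.024, 1.0, -0.0]
wrist_force: [-0.3, -4.5, 5.7]
finger_gap: 0.229
```

Request:
arm_command --commands '[{"dp": [0.01,0.2,0],"turn": [0,0,0],"jaw": 1},{"dp": [0.01,0.2,0],"turn": [0,0,0],"jaw": 1},{"dp": [0.01,0.2,0],"turn": [0,0,0],"jaw": 1},{"dp": [0.01,0.2,0],"turn": [0,0,0],"jaw": 1},{"dp": [0.01,0.2,0],"turn": [0,0,0],"jaw": 1}]'

```text
time_s: 15.22
eef_pos: [0.5896, 0.1696, 0.1933]
ee_rot: [0.0, 0.024, 1.0, -0.0]
wrist_force: [-0.0, -2.5, 4.3]
finger_gap: 0.229
```

z fell by 0.4–0.5 mm, so it is on the white strip. Slowing down.

Request:
arm_command --commands '[{"dp": [0.01,0.15,-0.02],"turn": [0,0,0],"jaw": 1},{"dp": [0.01,0.15,0],"turn": [0,0,0],"jaw": 1},{"dp": [0.01,0.15,0],"turn": [0,0,0],"jaw": 1},{"dp": [0,0.15,0],"turn": [0,0,0],"jaw": 1},{"dp": [0.01,0.1,0],"turn": [0,0,0],"jaw": 1}]'

```text
time_s: 15.63
eef_pos: [0.5899, 0.1766, 0.1931]
ee_rot: [0.0, 0.024, 1.0, -0.0]
wrist_force: [-0.1, -3.6, 5.0]
finger_gap: 0.225
```

Request:
arm_command --commands '[{"dp": [0,0.1,0],"turn": [0,0,0],"jaw": 1},{"dp": [0.01,0.1,0],"turn": [0,0,0],"jaw": 1},{"dp": [0,0.1,0],"turn": [0,0,0],"jaw": 1},{"dp": [0,0.05,0],"turn": [0,0,0],"jaw": 1},{"dp": [0,0,0],"turn": [0,0,0],"jaw": 1}]'

```text
time_s: 16.05
eef_pos: [0.589, 0.1809, 0.1916]
ee_rot: [-0.001, 0.024, 1.0, 0.001]
wrist_force: [0.6, 0.3, -1.3]
finger_gap: 0.226
```

Fz fell to the bare carrier weight and z dropped: it is over the notch. Centring in the play and lowering gently.

Request:
arm_command --commands '[{"dp": [0,0.05,0],"turn": [0,0,0],"jaw": 1},{"dp": [0.01,0.1,0],"turn": [0,0,0],"jaw": 1},{"dp": [0,0.05,0],"turn": [0,0,0],"jaw": 1},{"dp": [0,0,-0.08],"turn": [0,0,0],"jaw": 1},{"dp": [0,0,0],"turn": [0,0,0],"jaw": 1}]'

```text
time_s: 16.47
eef_pos: [0.5899, 0.1821, 0.1919]
ee_rot: [-0.0, 0.024, 1.0, 0.0]
wrist_force: [0.2, 0.5, -1.5]
finger_gap: 0.226
```

Request:
arm_command --commands '[{"dp": [0,0,-0.08],"turn": [0,0,0],"jaw": 1},{"dp": [0,0,-0.08],"turn": [0,0,0],"jaw": 1},{"dp": [0,0,-0.08],"turn": [0,0,0],"jaw": 1},{"dp": [0,0,0],"turn": [0,0,0],"jaw": 1},{"dp": [0,0,0],"turn": [0,0,0],"jaw": 1}]'

```text
time_s: 16.88
eef_pos: [0.59, 0.182, 0.1897]
ee_rot: [-0.0, 0.024, 1.0, -0.0]
wrist_force: [0.4, -0.6, -2.1]
finger_gap: 0.223
```

Request:
arm_command --commands '[{"dp": [0,0.05,-0.06],"turn": [0,0,0],"jaw": 1},{"dp": [0,0,-0.06],"turn": [0,0,0],"jaw": 1},{"dp": [0,0,-0.04],"turn": [0,0,0],"jaw": 1},{"dp": [0,0,0],"turn": [0,0,0],"jaw": 1},{"dp": [0,0,0],"turn": [0,0,0],"jaw": 1}]'

```text
time_s: 17.3
eef_pos: [0.59, 0.1825, 0.1881]
ee_rot: [-0.0, 0.024, 1.0, -0.0]
wrist_force: [-0.9, -0.4, -2.1]
finger_gap: 0.227
```

Request:
arm_command --commands '[{"dp": [0,0,-0.03],"turn": [0,0,0],"jaw": 1},{"dp": [0,0,-0.03],"turn": [0,0,0],"jaw": 1},{"dp": [0,0,0],"turn": [0,0,0],"jaw": 1},{"dp": [0,0,0],"turn": [0,0,0],"jaw": 1},{"dp": [0,0,0],"turn": [0,0,0],"jaw": 1}]'

```text
time_s: 17.72
eef_pos: [0.5901, 0.1825, 0.1876]
ee_rot: [0.0, 0.024, 1.0, -0.0]
wrist_force: [0.2, -0.4, -1.7]
finger_gap: 0.234
```

Request:
arm_command --commands '[{"dp": [0,0,-0.03],"turn": [0,0,0],"jaw": 1},{"dp": [0,0,-0.02],"turn": [0,0,0],"jaw": 1},{"dp": [0,0,0],"turn": [0,0,0],"jaw": 1},{"dp": [0,0,0],"turn": [0,0,0],"jaw": 1},{"dp": [0,0,0],"turn": [0,0,0],"jaw": 1}]'

```text
time_s: 18.13
eef_pos: [0.5901, 0.1825, 0.1874]
ee_rot: [0.0, 0.024, 1.0, 0.0]
wrist_force: [-1.4, -0.4, 0.9]
finger_gap: 0.225
```

Run:
```python
from h import *
fr={}
for n in ["scene","side"]:
    f=manip.grab_frame(n); fr[n]=f
a=cv2.resize(fr["scene"]["image"][130:220,345:445,::-1],None,fx=4,fy=4,interpolation=cv2.INTER_CUBIC)
b=cv2.resize(fr["side"]["image"][100:220,200:300,::-1],None,fx=3,fy=3,interpolation=cv2.INTER_CUBIC)
cv2.imwrite("pics/c6.png",np.hstack([a,b]))
s=manip.get_state();print(s["time_s"],s["wrist_force"],s["eef_pos"],s["ee_rot"])
```

```text
18.2333 [-1.2283523  -0.28466942  2.25453972] [0.59014969 0.18252683 0.18740655] [1.53267705e-04 2.39029363e-02 9.99714272e-01 1.82837816e-05]
```

View pics/c6.png

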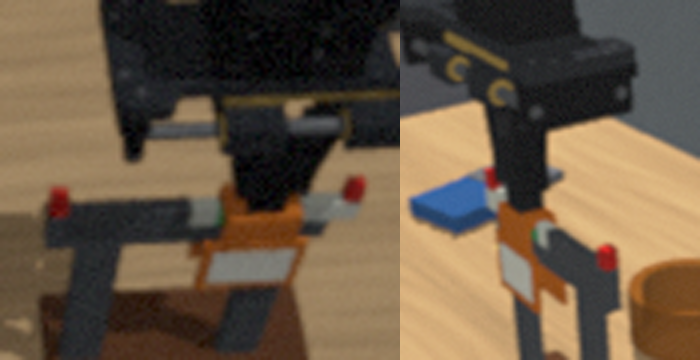

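The carrier is seated: z is 6.5 mm below the dark run, it carries floor load, and a sliver of green shows beside the bridge. I'll open partway, so the finger doesn't come near the outer stop, then rise straight up.

Request:
arm_command --commands '[{"dp": [0,0,0],"turn": [0,0,0],"jaw": 0.72},{"dp": [0,0,0],"turn": [0,0,0],"jaw": 0.65},{"dp": [0,0,0],"turn": [0,0,0],"jaw": 0.6},{"dp": [0,0,0],"turn": [0,0,0],"jaw": 0.55},{"dp": [0,0,0],"turn": [0,0,0],"jaw": 0.55}]'

```text
time_s: 18.65
eef_pos: [0.5901, 0.1825, 0.187]
ee_rot: [-0.0, 0.024, 1.0, 0.0]
wrist_force: [0.6, -0.7, 0.4]
finger_gap: 0.426
```

Request:
arm_command --commands '[{"dp": [0,0,0],"turn": [0,0,0],"jaw": 0.55},{"dp": [0,0,0],"turn": [0,0,0],"jaw": 0.55},{"dp": [0,0,0.2],"turn": [0,0,0],"jaw": 0.55},{"dp": [0,0,0.5],"turn": [0,0,0],"jaw": 0.55},{"dp": [0,0,1],"turn": [0,0,0],"jaw": 0.55}]'

```text
time_s: 19.07
eef_pos: [0.5893, 0.1823, 0.2034]
ee_rot: [-0.001, 0.024, 1.0, -0.0]
wrist_force: [0.2, 0.0, -0.6]
finger_gap: 0.452
```

Request:
arm_command --commands '[{"dp": [0,0,1.5],"turn": [0,0,0],"jaw": 0.5},{"dp": [0,0,2],"turn": [0,0,0],"jaw": 0.4},{"dp": [0,0,2],"turn": [0,0,0],"jaw": 0.2},{"dp": [0,0,2],"turn": [0,0,0],"jaw": 0},{"dp": [0,0,2],"turn": [0,0,0],"jaw": 0}]'

```text
time_s: 19.48
eef_pos: [0.5902, 0.1826, 0.3014]
ee_rot: [0.001, 0.024, 1.0, 0.0]
wrist_force: [0.4, -0.4, -0.4]
finger_gap: 0.72
```

Request:
arm_command --commands '[{"dp": [-2,0,0],"turn": [0,0,0],"jaw": 0},{"dp": [-3,0,0],"turn": [0,0,0],"jaw": 0},{"dp": [-3,0,0],"turn": [0,0,0],"jaw": 0},{"dp": [-2,0,0],"turn": [0,0,0],"jaw": 0},{"dp": [0,0,0],"turn": [0,0,0],"jaw": 0}]'

```text
time_s: 19.9
eef_pos: [0.4875, 0.1829, 0.3008]
ee_rot: [0.0, 0.023, 1.0, 0.0]
wrist_force: [0.5, 0.6, 0.6]
finger_gap: 0.987
```

Run:
```python
from h import *
fr={}
for n in ["scene","side","wrist"]:
    f=manip.grab_frame(n); fr[n]=f; np.save(f"pics/{n}7.npy",f,allow_pickle=True)
a=cv2.resize(fr["scene"]["image"][130:220,345:445,::-1],None,fx=4,fy=4,interpolation=cv2.INTER_CUBIC)
b=cv2.resize(fr["side"]["image"][100:220,200:300,::-1],None,fx=3,fy=3,interpolation=cv2.INTER_CUBIC)
cv2.imwrite("pics/c7.png",np.hstack([a,b]))
cv2.imwrite("pics/s7.png",np.hstack([cv2.resize(fr["scene"]["image"][:,:,::-1],(400,250)),cv2.resize(fr["wrist"]["image"][:,:,::-1],(400,250))]))
s=manip.get_state();print(s["time_s"],s["wrist_force"],s["eef_pos"])
```

```text
20.05 [-0.04225871 -0.86233254  0.50926667] [0.49077931 0.1825933  0.30035614]
```

View pics/c7.png

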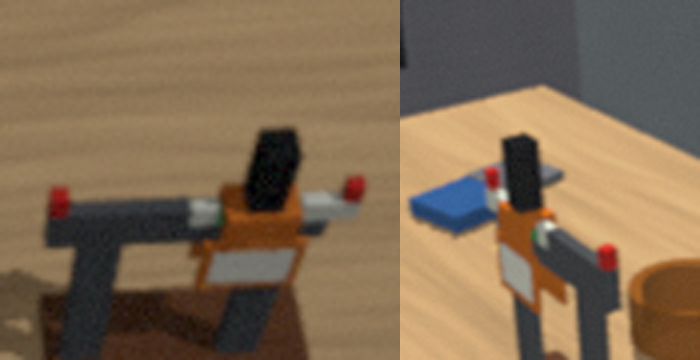

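View pics/s7.png

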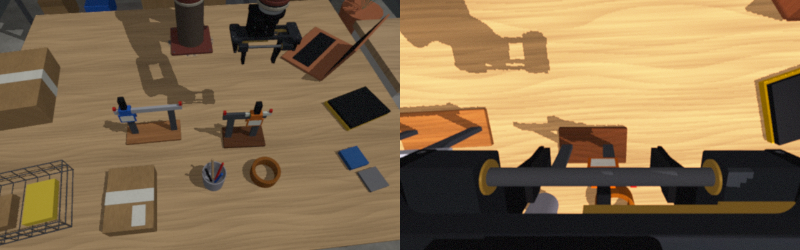

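Run:
```python
from h import *
fs=np.load("pics/scene7.npy",allow_pickle=True).item();fd=np.load("pics/side7.npy",allow_pickle=True).item()
for z in (.2215,.2275): print(z,proj(fs,(.5903,.1825,z)),proj(fd,(.5903,.1825,z)))
print("base",proj(fs,(.5903,.1825,.1715)),proj(fd,(.5903,.1825,.1715)))
print(tri([fs,fd],[(415,163.7),(240.3,146.2)]))
```

```text
0.2215 [[414.64593271 165.58608602]] [[239.08204291 145.68026164]]
0.2275 [[415.24742772 163.75189498]] [[238.81396804 142.82894728]]
base [[409.91949164 179.99883368]] [[241.23888633 168.62101165]]
(array([0.5896992 , 0.18138824, 0.22281474]), np.float64(0.004237967300392401))
```

Run:
```python
from rig import manip
print(manip.sign_off(), manip.get_state()["time_s"])
```

```text
the job is handed in; nothing more can be done
the job is handed in; nothing more can be done
```

The orange carrier is in the parking notch on the next rail, hanging straight and let go. I handed the job in at about 20 s of the allowed 72 s.

- **First rail:** I gripped the stem and slid the carrier until it touched the inner red stop. The wrist read about 7 N, against a limit of 60 N.
- **Next rail:** I lifted it over the stops and hung it on the dark run. I then slid it along under about 6 N of downward load, against a limit of 35 N. I felt the 0.5 mm step onto the white strip, then the drop into the notch.
- **Release:** I centred it roughly in the notch's play and lowered it until it rested on the floor. I then opened the jaws partway and withdrew straight up.

**Last checks:**
- **Height:** the hand was 6.5 mm lower with the carrier in the notch than on the dark run, as it should be. After release, the cameras put the stem top at 0.223 m, against 0.2215 m expected. The two views missed each other by about 4 mm, so height by camera is only a rough check.
- **Position and clearance:** the pictures show the carrier upright in the notch, the blue carrier, pen pot and tape unmoved, and the robot clear of everything.
- **Side force:** a force of 1–3 N across the rail showed when setting down on each surface. It was gone once I let go.

No check failed.

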